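# Put the tall battery pack on charge

## Task

Put the taller of the two D-shaped tool battery packs into the bay of the battery charger: turn it so that its flat side and the flat side of the bay line up, lower it until it is fully home and upright before you let go, and leave it there. Leave the shorter pack standing where it is.

Things in the scene. Friction and masses are not known exactly. Their poses are not given: they have to be found in the camera images.
- pack_tall: Taller battery pack, 120 mm high, about 0.4 kg, grey, black top. Straight prism, D outline 48 x 48 mm: flat face with square corners at x = -24 mm, parallel flat sides y = +/-24 mm from there to x = 0 (grip across these, upper half, near x = -6 mm), half-round of radius 24 mm on +x. Three grey strips on top lie towards the flat face. Origin: centre of underside (axis of the half-round), z up.
- pack_short: Shorter battery pack, to be left alone: same outline, colours and axes as the tall one but only 70 mm high, 0.2 kg; it stands upright on the bench. Origin: centre of the underside.
- charger_bay (a point): Centre of the floor of the D-shaped bay in the black charger fixed to the bench; floor 12 mm, rim 53 mm above the bench. Bay: pack outline plus 4 mm all round; its grey lip flares to 10 mm spare over the top 12 mm. Flat side at -x: a pack enters with its x along the bay's x (about 10 degrees), its origin ending here. Z up. Charger: x -52 to 118, y +/-58 mm, 53 mm high, 75 mm beyond x = 34.
Mind the look-alikes: they are no part of the job. Leave any orange or pink look-alike of the pack_tall alone.

How it is judged:
By the outcome, as a careful person would: the job done as asked, in the order asked, and still so for the second after the job is handed in, with the robot touching nothing.
It also fails if it takes over 35 s, if anything falls off the work surface, if the arm or the gripper's body presses on something with over 40 N, if the wrist force passes 120 N, or if a joint passes its speed limit or range.

## Robot

A 6-joint arm with a two-finger parallel gripper is mounted at the origin on the work surface. World frame = base frame: x ahead of the robot, y to its left, z up, the work surface at z = 0. Lengths are in mm, angles in rad, forces in N, time in s.
With the tool pointing down it reaches from about 350 to 875 mm from the base axis. Payload 4.2 kg.
Tool frame: the origin (TCP) lies on the mounting face of the last link; the fingertips stand 173 mm ahead of it and the grasp point (between the pads) lies 155 mm ahead of it; z points along the fingers, y is the direction in which the jaws open and shut (so a half turn about z gives the same grasp; the last joint's range is limited). The gripper opens to 85 mm and grips with 20 to 120 N. Pads are 22 mm wide; open, the fingers measure 114 mm over their backs; the gripper's body (76 mm by 85 mm) begins 54 mm behind the grasp point. The pads swing forward as they close: fully open they stand 13 mm farther back than shut.
Start: joints at [1.398, 0.385, 0.008, 0, -1.194, -0.259], TCP at [261.533, 567.627, 404.712] pointing down, gripper open.
Joint ranges: [-3.14, 3.14], [-1.21, 2.06], [-1.07, 1.41], [-3.16, 2.05], [-2.99, -0.16], [-3.1, 3.1]. Speed limits (rad/s): [2.79, 2.79, 3.14, 3.14, 3.14, 3.14].

## Interface

Orientations are given as a unit quaternion [x, y, z, w].
In Python, from bench import arm gives the robot as it stands. The module is installed in compiled form; this text tells all that it offers.
- The arm moves only by the tool play_rows, never from a script. Its argument "moves" is a list of rows, each a list of 3 entries, a list of its own where there are three numbers: the shift along the world's x, y, z in units of 30 cm (1.0 is 30 cm), then the turn about the world's z in units of 30 degrees (1.0 is 30 degrees), then the gripper's target within -1 to 1 (shut at 1, half-way at 0, fully open at -1). In form: [[[x, y, z], turn, jaw], ...]. A call has 1 to 12 rows; each row is the pose to reach, as a shift and turn from the pose measured when the call began; what a row does not reach only later rows make up. A row lasts 1/8 s, in which the tool goes at most 62.5 mm and 10.7 degrees, less where a joint would pass 70% of its speed; a pose out of reach is approached as far as the arm can. A call with a number of a shift or a turn outside -1 to 1 is refused whole. A call with a gripper value outside its range is refused whole. The fingers move at their own pace and stop on an object; the grip force is fixed at half the most. Time passes only in rows, so rows that repeat a pose let the fingers close. It gives the time, the measured TCP pose, the force and the opening at its end, in the units of the state.
- arm.read_state(): the state, without advancing time (a new reading comes with each control period).
- arm.get_image(name): name is "side" or "top" or "wrist"; returns a dict with "pixels" (384x512x3 uint8, red, green, blue), "vfov" (degrees; the focal length in pixels is half the picture's height over the tangent of half this angle, whatever the lens; pixels are square), "cx", "cy" (the principal point, pixels), "xyz" and "rotation" of the camera in the world. Camera axes: x right, y up, looking along -z (the intrinsics and any distortion apply to the point x, -y, -z); pixel columns grow to the right and rows downward; lengths in mm; the calibration is good to about 2 mm. A picture is of the moment at which its call begins. There is no depth.
- arm.job_done(): hands the job in, once; it reports no verdict.
Trained networks look in a picture, given as the dict that the camera call returned (one of the last four; its "shot" number tells which), for a name from the list of things; names that differ only in an ending like _2 or _b are one class to them, and where a whole thing is asked for, a point or a joint stands for the part that bears it (a point fixed in the world has none). Each returns a list of dicts, best first, with "conf" (0 to 1); they miss things now and then, are a little off and sometimes report something else, mostly with a low value. They report only what shows in the picture. A call takes as long as a camera call. They do not tell look-alikes from the thing itself.
- arm.look_for(name, picture): "centre" ([x, y, z] in mm, in world coordinates, good to about 4 mm: the middle of the surface that is visible of it).
The state is a dict: "clock": time; "joints": joint angles; "joint_vel": joint speeds; "joint_efforts": joint torques, N m; "position": TCP position; "ee_rot": TCP orientation; "contact_force": force on the tool from outside, world axes, zero at the start; "wrist_torque": the same for the moment, N m; "gripper_width": finger opening in mm.
Only numpy, scipy, OpenCV 4.12 (cv2) and the standard library are available. Lean on these libraries where they do the work, as an engineer would, in place of code of your own. Each camera call takes 0.05 s, during which the arm holds its last target.

## Working session

There is one attempt and no reset: what is moved stays moved. The work goes in short steps, Python scripts to look and compute and a tool call to move; the robot and the scene stay as the last step left them, time stands still between calls to the robot, and variables do not carry over. Pictures are saved under pics/ and viewed, and the job is handed in when it is done.

Besides the shell and the picture viewer there is one more tool, called after ">>>" as a command line: name --argument value ..., lists and objects as JSON in quotes. play_rows: Moves the arm, as the interface text tells. Shifts and turns lie within -1 to 1; 1 stands for 30 cm of shift or 30 degrees of turn. Its arguments: {"type":"object","properties":{"moves":{"type":"array"}},"required":["moves"]}

```bash
mkdir -p pics; cat > h.py <<'E'
import numpy as np, cv2
from bench import arm
def save(n,im): cv2.imwrite('pics/'+n+'.png',im[...,::-1])
def K(p):
    f=192/np.tan(np.radians(p['vfov']/2)); return f
def ray(p,u,v):
    f=K(p); d=np.array([(u-p['cx'])/f,-(v-p['cy'])/f,-1]); R=np.array(p['rotation']).reshape(3,3)
    return np.array(p['xyz']),R@d
def onz(p,u,v,z):
    o,d=ray(p,u,v); return o+d*(z-o[2])/d[2]
def proj(p,X):
    R=np.array(p['rotation']).reshape(3,3); c=R.T@(np.array(X)-np.array(p['xyz'])); f=K(p)
    return np.array([p['cx']+f*c[0]/-c[2], p['cy']-f*c[1]/-c[2]])
E
python3 - <<'E'
from h import *
s=arm.read_state(); print(s)
for n in ["side","top","wrist"]:
    p=arm.get_image(n); save(n+'0',p['pixels']); print(n,{k:v for k,v in p.items() if k!='pixels'})
    for o in ["pack_tall","pack_short","charger_bay"]:
        try: print(o,[(np.round(d['centre']),round(d['conf'],2),proj(p,d['centre']).round()) for d in arm.look_for(o,p)])
        except Exception as e: print(o,e)
E
```

```text
{'clock': 0.0, 'joints': array([ 1.39760354e+00,  3.85539023e-01,  6.55095079e-03, -5.17514169e-04,
       -1.19395525e+00, -2.58587837e-01]), 'joint_vel': array([ 0.00056459,  0.00039079, -0.00109338,  0.00046576, -0.00208046,
       -0.0007294 ]), 'joint_efforts': array([ 4.20751621e-05, -3.92288160e+01,  1.88397771e+01,  4.18619111e+00,
       -4.60400741e-03, -8.42359015e-06]), 'position': array([261.43783704, 567.44299247, 403.59968247]), 'ee_rot': array([ 9.76765013e-01, -2.14310286e-01, -1.94457163e-04,  1.08278626e-03]), 'contact_force': array([ 0.27709854,  0.47598789, -0.15019296]), 'wrist_torque': array([-0.07742919,  0.01578986,  0.02256973]), 'gripper_width': 85.37527968832799}
side {'vfov': 42.63302687332735, 'cx': 265.07100201024974, 'cy': 199.30355132564202, 'xyz': array([ -17.72253037, -810.16987399,  586.85264114]), 'rotation': array([ 0.48104703, -0.1466965 , -0.26920731,  0.82134117]), 'shot': 1}
pack_tall cannot reshape array of size 4 into shape (3,3)
pack_short cannot reshape array of size 4 into shape (3,3)
charger_bay cannot reshape array of size 4 into shape (3,3)
top {'vfov': 51.24333744922235, 'cx': 259.6023184455034, 'cy': 193.39002885885944, 'xyz': array([359.41021003, -11.38358973, 923.86074624]), 'rotation': array([-0.07054087,  0.06441674,  0.70601113, -0.70172841]), 'shot': 2}
pack_tall cannot reshape array of size 4 into shape (3,3)
pack_short cannot reshape array of size 4 into shape (3,3)
charger_bay cannot reshape array of size 4 into shape (3,3)
wrist {'vfov': 70.78840131263097, 'cx': 257.6583243508509, 'cy': 192.00957631906957, 'xyz': array([337.4768739 , 532.91248794, 373.90397101]), 'rotation': array([ 0.08815895, -0.13662954,  0.83139473, -0.53135974]), 'shot': 3}
pack_tall []
pack_short []
charger_bay []
```

```bash
sed -i "s/np.array(p\['rotation'\]).reshape(3,3)/Rotation.from_quat(p['rotation']).as_matrix()/; s/^import numpy as np, cv2/&\nfrom scipy.spatial.transform import Rotation/" h.py
python3 - <<'E'
from h import *
ims=[]
for n in ["side","top"]:
    p=arm.get_image(n); ims.append(p['pixels']); save(n+'1',cv2.resize(p['pixels'],(768,576),interpolation=cv2.INTER_CUBIC))
    for o in ["pack_tall","pack_short","charger_bay"]:
        print(n,o,[(np.round(d['centre']),round(d['conf'],2),proj(p,d['centre']).round()) for d in arm.look_for(o,p)])
E
```

```text
side pack_tall [(array([ 404., -109.,   70.]), 0.93, array([236., 223.])), (array([609., -60.,  76.]), 0.79, array([301., 182.])), (array([512., -54.,  98.]), 0.78, array([264., 184.])), (array([ 480., -160.,   76.]), 0.7, array([283., 219.]))]
side pack_short [(array([ 496., -311.,   52.]), 0.95, array([341., 264.]))]
side charger_bay [(array([544., 154.,  50.]), 0.58, array([227., 167.]))]
top pack_tall [(array([412., -86., 120.]), 0.89, array([301., 244.])), (array([613., -44., 118.]), 0.89, array([278., 148.])), (array([520., -47., 120.]), 0.79, array([280., 191.])), (array([ 477., -132.,  123.]), 0.62, array([323., 211.]))]
top pack_short [(array([ 507., -292.,   74.]), 0.89, array([394., 200.]))]
top charger_bay [(array([548., 198.,  54.]), 0.79, array([169., 185.]))]
```

View pics/side1.png

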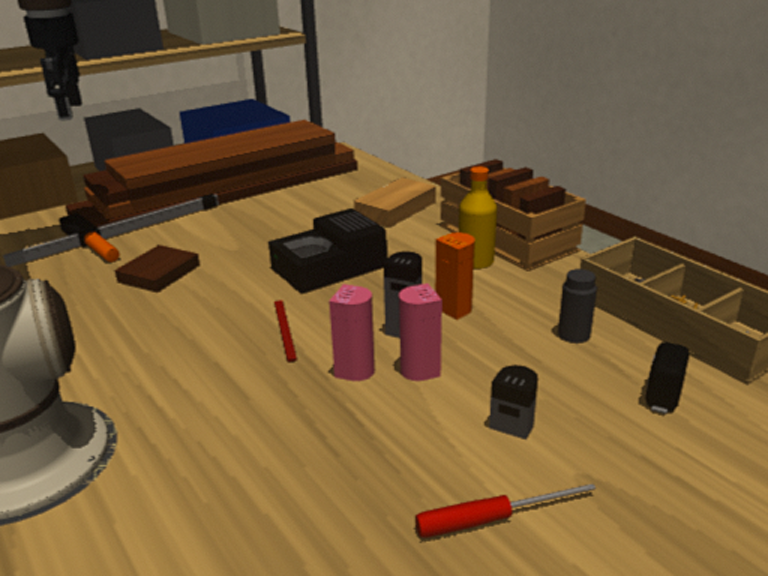

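View pics/top1.png

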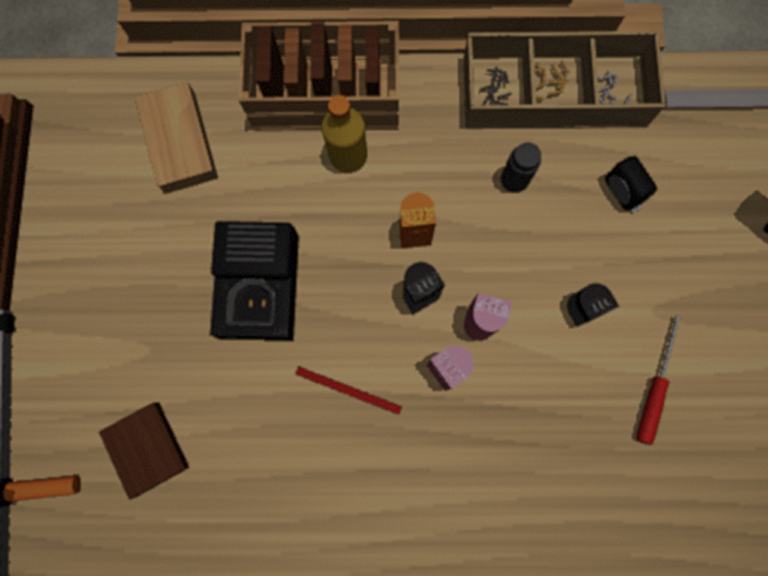

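View pics/wrist0.png

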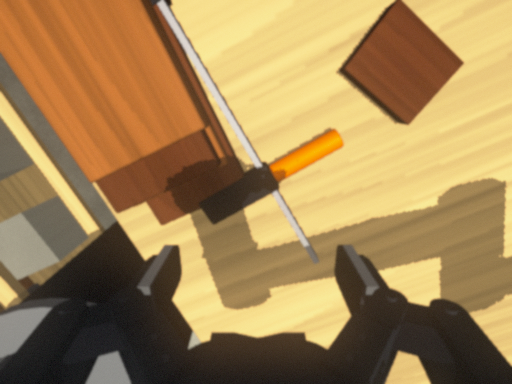

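```bash
python3 - <<'E'
from h import *
p=arm.get_image("top"); im=p['pixels']
a=cv2.resize(im[140:260,255:355],(500,600),interpolation=cv2.INTER_CUBIC)
save('crop1',a)
b=cv2.resize(im[140:235,130:210],(500,594),interpolation=cv2.INTER_CUBIC); save('crop2',b)
E
```

```text
(no output)
```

View pics/crop1.png

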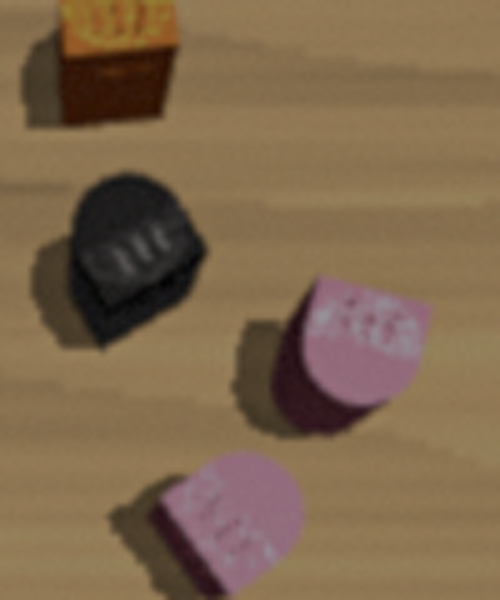

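View pics/crop2.png

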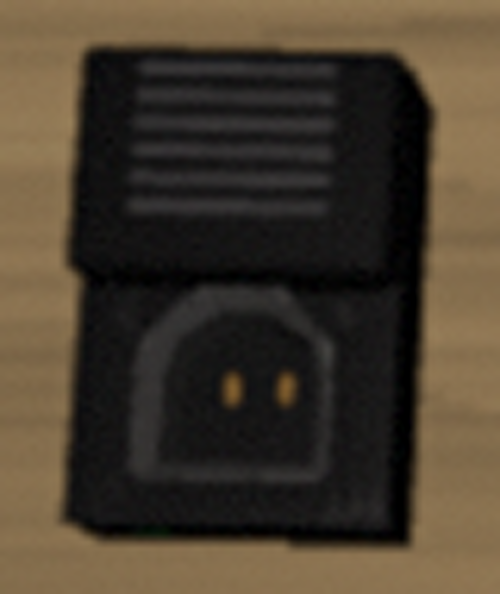

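```bash
python3 - <<'E'
from h import *
p=arm.get_image("top")
c=lambda u,v:(255+u/5-.4,140+v/5-.4)
R=onz(p,*c(207,250),120);L=onz(p,*c(107,305),120);A=onz(p,*c(125,172),120)
print(R,L,A,np.linalg.norm(R-L)); d=R-L  # along -? 
m=(R+L)/2; print(m)
n=np.array([-d[1],d[0]])/np.linalg.norm(d[:2]); print(n,np.degrees(np.arctan2(n[1],n[0])), m[:2]+24*n)
g=lambda u,v:(130+u*80/500-.4,140+v*95/594-.4)
for q,z in [((130,478),53),((328,475),53),((333,350),53),((190,290),53),((290,287),53),((65,520),53),((388,530),53),((80,285),53),((140,68),75),((337,68),75),((128,208),75),((327,208),75),((87,50),75),((70,270),75),((190,472),41)]:
    print(q,onz(p,*g(*q),z).round(1))
s=arm.read_state();print(Rotation.from_quat(s['ee_rot']).as_matrix().round(3))
w=arm.get_image("wrist");T=Rotation.from_quat(s['ee_rot']).as_matrix()
print('cam in tool',T.T@(w['xyz']-s['position']),(T.T@Rotation.from_quat(w['rotation']).as_matrix()).round(3))
E
```

```text
[522.37504866 -79.35540393 120.        ] [499.79761392 -38.12856565 120.        ] [555.45941431 -46.27812047 120.        ] 47.0041780532519
[511.08633129 -58.74198479 120.        ]
[0.8770888  0.48032825] 28.706842944092966 [532.13646257 -47.21410671]
(130, 478) [478.9 236.   53. ]
(328, 475) [479.5 166.3  53. ]
(333, 350) [524.2 165.9  53. ]
(190, 290) [546.3 217.7  53. ]
(290, 287) [547.2 182.   53. ]
(65, 520) [464.2 258.1  53. ]
(388, 530) [460.  144.6  53. ]
(80, 285) [548.4 257.1  53. ]
(140, 68) [622. 233.  75.]
(337, 68) [621.5 163.2  75. ]
(128, 208) [571.1 234.9  75. ]
(327, 208) [570.6 165.1  75. ]
(87, 50) [628.8 252.1  75. ]
(70, 270) [549.  254.1  75. ]
(190, 472) [482.6 218.   41. ]
[[ 0.908 -0.419  0.   ]
 [-0.419 -0.908  0.   ]
 [ 0.    -0.    -1.   ]]
cam in tool [83.49562318 -0.30283167 30.65409357] [[-0.001  0.947  0.321]
 [ 1.     0.002 -0.001]
 [-0.001  0.321 -0.947]]
```

>>> play_rows --moves '[[[0.14,-0.16,0],0.3,-1],[[0.28,-0.33,0],0.6,-1],[[0.42,-0.5,0],0.9,-1],[[0.56,-0.66,0],0.9,-1],[[0.7,-0.83,0],0.9,-1],[[0.84,-1,0],0.9,-1],[[0.84,-1,0],0.9,-1],[[0.84,-1,0],0.9,-1]]'

```text
clock: 2.15
position: [514.1, 266.8, 404.6]
ee_rot: [1.0, 0.019, -0.0, -0.0]
contact_force: [-0.1, 0.8, 0.7]
gripper_width: 85.3
```

```bash
python3 - <<'E'
from h import *
s=arm.read_state(); print(s['clock'],s['position'],s['joints'])
p=arm.get_image("wrist"); save('w2',p['pixels']); np.save('w2.npy',p,allow_pickle=True)
print(Rotation.from_quat(s['ee_rot']).as_euler('zyx',degrees=True))
E
```

```text
2.15 [514.05695052 266.83641319 404.60800372] [ 7.58289779e-01  3.07084216e-01 -1.08109176e-01 -1.72721769e-04
 -1.15560233e+00  8.49850182e-01]
[-2.13564049e+00 -6.20167610e-03 -1.79993401e+02]
```

View pics/w2.png

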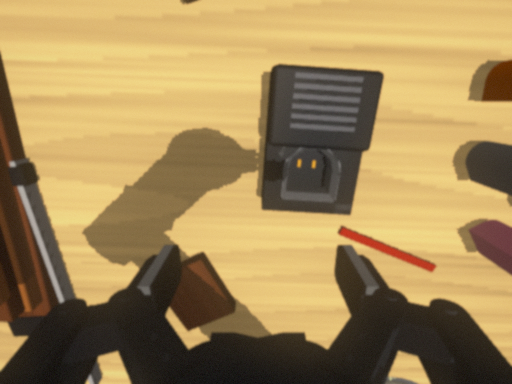

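```bash
python3 - <<'E'
from h import *
p=np.load('w2.npy',allow_pickle=True).item()
save('crop3',cv2.resize(p['pixels'][55:220,250:395],(527,600),interpolation=cv2.INTER_CUBIC))
cx,cy=513,201
def model(cx,cy,yaw):
    R=Rotation.from_euler('z',yaw,degrees=True).as_matrix()
    return lambda x,y,z:R@[x,y,z]+[cx,cy,0]
im=cv2.resize(p['pixels'],None,fx=4,fy=4,interpolation=cv2.INTER_CUBIC)
M=model(513,201,0)
def D(e):
    t=np.linspace(-90,90,30)
    return [(-24-e,24+e),(-24-e,-24-e)]+[((24+e)*np.cos(np.radians(a)),(24+e)*np.sin(np.radians(a))) for a in t]
def poly(pts,z,col):
    q=np.array([(proj(p,M(x,y,z))+.5)*4-.5 for x,y in pts]).round().astype(int); cv2.polylines(im,[q.reshape(-1,1,2)],True,col,1)
poly(D(10),53,(255,0,0));poly(D(4),41,(0,255,0)); poly([(-52,-58),(34,-58),(34,58),(-52,58)],53,(255,0,255)); poly([(118,-58),(34,-58),(34,58),(118,58)],75,(0,255,255))
save('crop4',im[220:880,1000:1580][:600])
E
```

```text
(no output)
```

View pics/crop4.png

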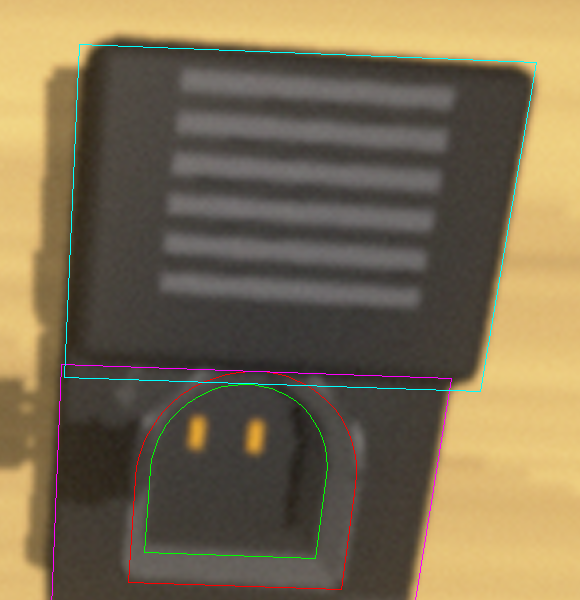

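>>> play_rows --moves '[[[0,-0.11,-0.1],-0.07,-1],[[0,-0.22,-0.2],-0.07,-1],[[0,-0.22,-0.25],-0.07,-1],[[0,-0.22,-0.25],-0.07,-1],[[0,-0.22,-0.25],-0.07,-1]]'

```text
clock: 2.82
position: [513.8, 203.2, 330.7]
ee_rot: [1.0, 0.002, 0.001, -0.001]
contact_force: [-0.2, 0.7, 0.3]
gripper_width: 85.6
```

```bash
cat >> h.py <<'E'
def D(e=0,n=30):
    t=np.radians(np.linspace(-90,90,n)); r=24+e
    return [(-r,r),(-r,-r)]+[(r*np.cos(a),r*np.sin(a)) for a in t]
def draw(p,items,cx,cy,yaw,box,sc,name):
    R=Rotation.from_euler('z',yaw,degrees=True).as_matrix()
    im=cv2.resize(p['pixels'],None,fx=sc,fy=sc,interpolation=cv2.INTER_CUBIC)
    for pts,z,col in items:
        q=np.array([(proj(p,R@[x,y,z]+[cx,cy,0])+.5)*sc-.5 for x,y in pts]).round().astype(int)
        cv2.polylines(im,[q.reshape(-1,1,2)],True,col,1)
    u0,u1,v0,v1=[b*sc for b in box]; save(name,im[v0:v1,u0:u1])
E
python3 - <<'E'
from h import *
s=arm.read_state(); print(s['clock'],s['position'],s['joints'])
p=arm.get_image("wrist"); np.save('w3.npy',p,allow_pickle=True)
items=[(D(10),53,(255,0,0)),(D(4),41,(0,255,0)),([(-52,-58),(34,-58),(34,58),(-52,58)],53,(255,0,255)),([(118,-58),(34,-58),(34,58),(118,58)],75,(0,255,255)),(D(4),12,(0,0,255))]
draw(p,items,513,201,0,(160,360,0,300),2,'b3')
E
```

```text
2.825 [513.78046923 203.24474775 330.72867234] [ 6.70154574e-01  3.27991806e-01 -2.78407933e-01  2.41219179e-04
 -9.61949503e-01  9.04852856e-01]
```

View pics/b3.png

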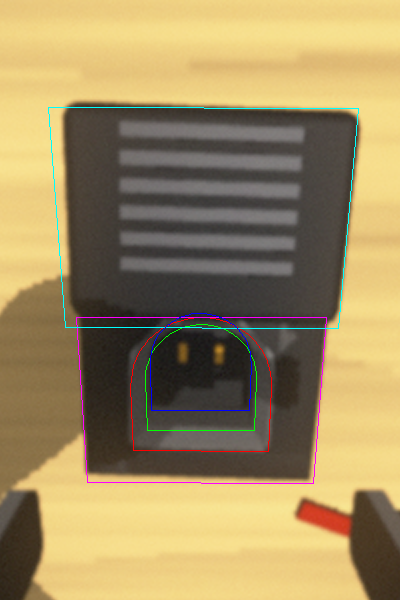

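```bash
python3 - <<'E'
from h import *
p=np.load('w3.npy',allow_pickle=True).item()
items=[(D(10),53,(255,0,0)),(D(4),41,(0,255,0)),([(-52,-58),(34,-58),(34,58),(-52,58)],53,(255,0,255)),([(118,-58),(34,-58),(34,58),(118,58)],75,(0,255,255)),(D(4),12,(0,0,255))]
q=dict(p); q['pixels']=cv2.convertScaleAbs(p['pixels'],alpha=1.8)
draw(q,items,515,200.5,-1.5,(185,340,45,245),3,'b4')
p=arm.get_image("top");q=dict(p); q['pixels']=cv2.convertScaleAbs(p['pixels'],alpha=2.5)
draw(q,items,515,200.5,-1.5,(100,250,120,240),5,'b5')
E
```

```text
(no output)
```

View pics/b4.png

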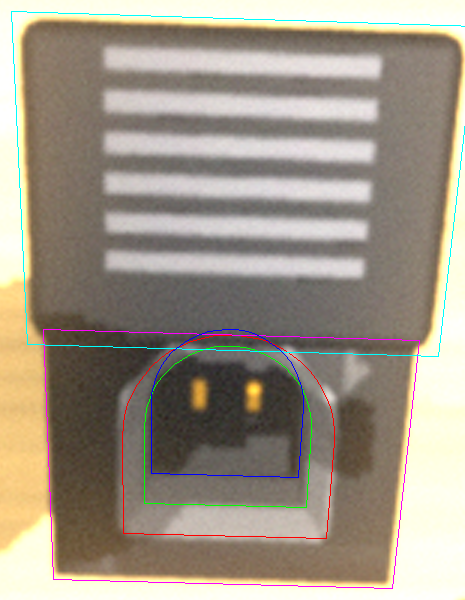

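View pics/b5.png

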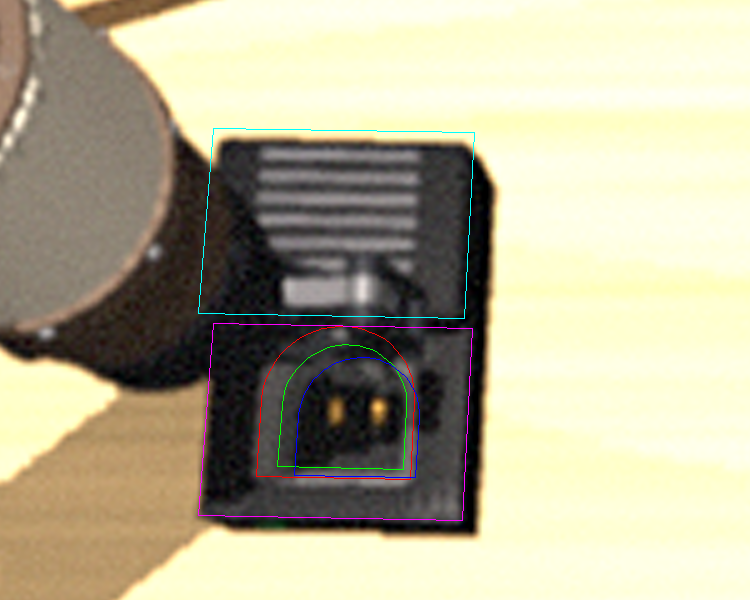

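>>> play_rows --moves '[[[0.01,-0.15,0.12],0.3,-1],[[0.02,-0.33,0.22],0.6,-1],[[0.03,-0.5,0.22],0.96,-1],[[0.04,-0.67,0.22],0.96,-1],[[0.05,-0.83,0.22],0.96,-1],[[0.05,-0.83,0.22],0.96,-1],[[0.05,-0.83,0.22],0.96,-1]]'

```text
clock: 3.8
position: [528.8, -45.9, 397.3]
ee_rot: [0.968, 0.25, 0.001, -0.001]
contact_force: [-0.2, 0.1, -0.8]
gripper_width: 85.7
```

```bash

python3 - <<'E'
from h import *
s=arm.read_state(); print(s['clock'],s['position'],s['joints'],s['ee_rot'])
p=arm.get_image("wrist"); np.save('w6.npy',p,allow_pickle=True); save('w6',p['pixels'])
q=dict(p); q['pixels']=cv2.convertScaleAbs(p['pixels'],alpha=1.8)
print([ (d['centre'].round(),d['conf']) if hasattr(d['centre'],'round') else d for d in arm.look_for('pack_tall',p)])
items=[(D(0),120,(255,0,0)),(D(),0,(0,255,0))]
c=proj(p,[530,-47,60]).astype(int); print(c)
draw(q,items,530,-47,29,(max(c[0]-100,0),c[0]+100,max(c[1]-75,0),c[1]+75),4,'p6')
E
```

```text
3.8 [528.84012479 -45.89296825 397.25233394] [ 0.21869803  0.23021755 -0.23361827 -0.00237042 -1.10440256  1.85945599] [ 0.96812765  0.25045179  0.00131524 -0.00101393]
[{'centre': [538.2, -45.5, 120.9], 'conf': 0.97}, {'centre': [629.7, -34.6, 119.8], 'conf': 0.84}, {'centre': [491.5, -127.4, 108.9], 'conf': 0.83}, {'centre': [431.3, -86.9, 110.5], 'conf': 0.79}, {'centre': [510.8, -288.7, 63.0], 'conf': 0.57}]
[258 175]
```

View pics/p6.png

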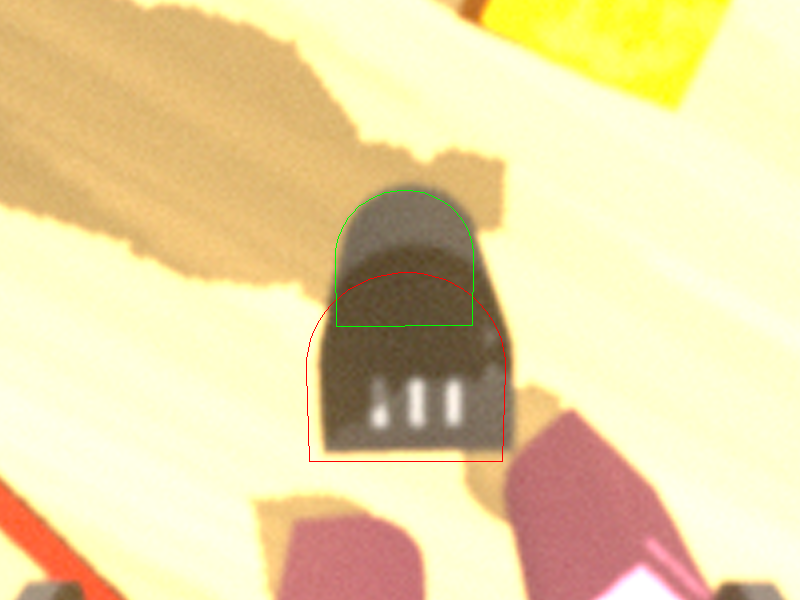

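View pics/w6.png

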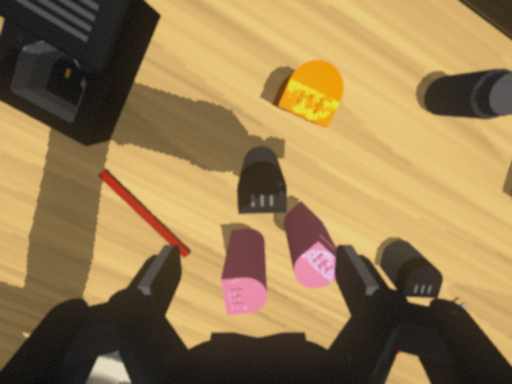

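```bash

python3 - <<'E'
from h import *
p=np.load('w6.npy',allow_pickle=True).item()
q=dict(p); q['pixels']=cv2.convertScaleAbs(p['pixels'],alpha=1.8)
items=[(D(0),120,(255,0,0)),(D(),0,(0,255,0))]
draw(q,items,533.5,-48.5,29,(210,310,130,220),6,'p7')
p=arm.get_image("side");q=dict(p); q['pixels']=cv2.convertScaleAbs(p['pixels'],alpha=1.8)
draw(q,items,533.5,-48.5,29,(220,320,140,240),6,'p8')
E
```

```text
(no output)
```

View pics/p7.png

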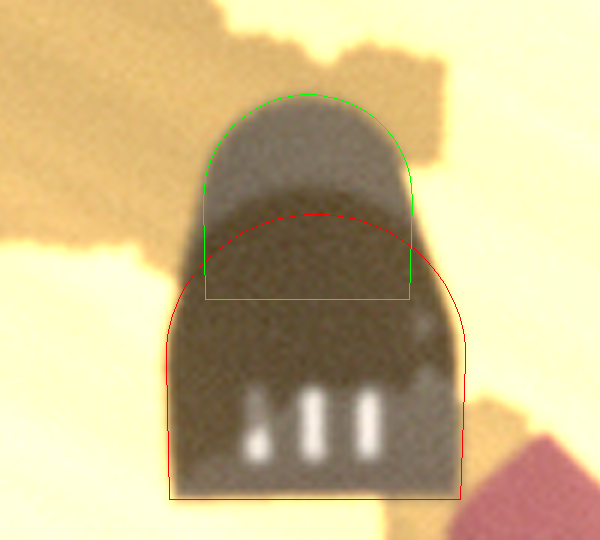

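View pics/p8.png

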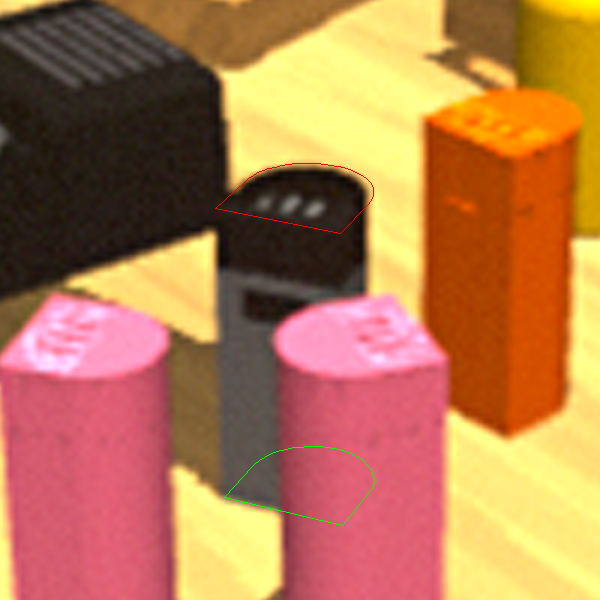

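>>> play_rows --moves '[[[0,-0.018,0],0,-1],[[0,-0.018,-0.15],0,-1],[[0,-0.018,-0.3],0,-1],[[0,-0.018,-0.42],0,-1],[[0,-0.018,-0.5],0,-1],[[0,-0.018,-0.5],0,-1],[[0,-0.018,-0.5],0,-1]]'

```text
clock: 4.82
position: [529.5, -50.2, 248.0]
ee_rot: [0.968, 0.252, 0.002, -0.001]
contact_force: [0.2, -0.2, 0.7]
gripper_width: 85.6
```

```bash

python3 - <<'E'
from h import *
s=arm.read_state(); print(s['clock'],s['position'],s['ee_rot'])
for n in ['wrist','side']:
  p=arm.get_image(n); save(n+'9',p['pixels'] if n=='wrist' else cv2.resize(p['pixels'][120:260,180:350],(680,560)))
E
```

```text
4.825 [529.49145118 -50.15260438 248.02545334] [ 9.67773338e-01  2.51814023e-01  1.96573131e-03 -7.73985242e-04]
```

View pics/wrist9.png

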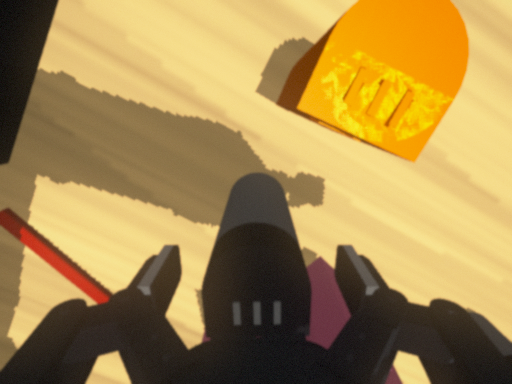

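View pics/side9.png

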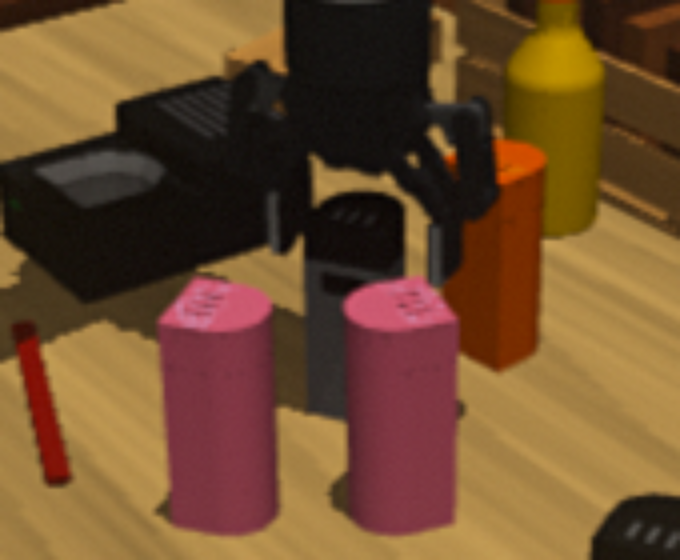

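>>> play_rows --moves '[[[0,0,0],0,0.2],[[0,0,0],0,0.6],[[0,0,0],0,1],[[0,0,0],0,1],[[0,0,0],0,1],[[0,0,0],0,1],[[0,0,0],0,1],[[0,0,0],0,1]]'

```text
clock: 5.92
position: [529.7, -50.1, 249.3]
ee_rot: [0.968, 0.252, 0.003, -0.001]
contact_force: [-1.8, 0.6, 5.8]
gripper_width: 47.1
```

```bash

python3 - <<'E'
from h import *
s=arm.read_state(); print(s['clock'],s['position'],s['ee_rot'],s['gripper_width'],s['contact_force'],s['wrist_torque'])
p=arm.get_image('wrist'); save('wrist10',p['pixels'])
E
```

```text
5.925 [529.72582809 -50.08101757 249.31472067] [ 9.67765287e-01  2.51832264e-01  3.22198055e-03 -6.91671069e-04] 47.10070878586488 [-1.77074715  0.60067769  5.77332232] [0.43016744 0.37041701 0.00905944]
```

View pics/wrist10.png

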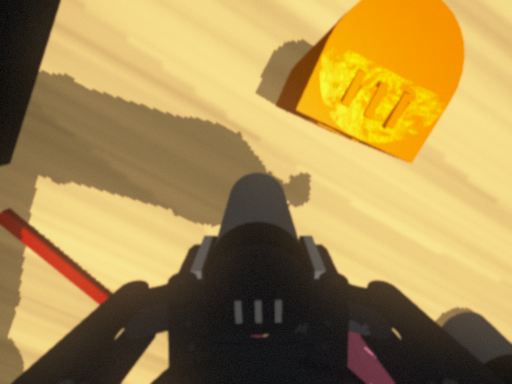

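>>> play_rows --moves '[[[0,0,0.1],0,1],[[0,0,0.25],0,1],[[0,0,0.4],0,1],[[-0.01,0.15,0.4],-0.25,1],[[-0.03,0.32,0.4],-0.5,1],[[-0.05,0.49,0.4],-0.75,1],[[-0.06,0.66,0.4],-1,1],[[-0.07,0.836,0.4],-1,1],[[-0.07,0.836,0.4],-1,1],[[-0.07,0.836,0.35],-1,1],[[-0.07,0.836,0.35],-1,1]]'

```text
clock: 7.35
position: [508.0, 199.3, 351.6]
ee_rot: [1.0, -0.008, 0.001, 0.002]
contact_force: [-0.2, 0.4, -3.0]
gripper_width: 47.4
```

```bash

python3 - <<'E'
from h import *
s=arm.read_state(); print(s['clock'],s['position'],s['ee_rot'],s['gripper_width'],s['contact_force'],s['wrist_torque'])
R=Rotation.from_quat(s['ee_rot']).as_matrix(); print(np.degrees(np.arctan2(R[1,0],R[0,0])),R[:,2])
X=s['position']+R@[4.3,0,249.3]; print('pack origin',X)
for n,box in [('wrist',None),('side',(180,300,70,220)),('top',(100,260,100,260))]:
  p=arm.get_image(n)
  if box is None: save('w11',p['pixels']); continue
  yaw=np.degrees(np.arctan2(R[1,0],R[0,0]))
  q=dict(p); q['pixels']=cv2.convertScaleAbs(p['pixels'],alpha=1.8)
  draw(q,[(D(0),X[2],(0,255,0)),(D(0),X[2]+120,(255,0,0))],X[0],X[1],yaw,box,4 if n=='side' else 3,n+'11')
E
```

```text
7.35 [508.00627943 199.27870174 351.61105548] [ 9.99964581e-01 -8.21367861e-03  6.17890004e-04  1.72912104e-03] 47.35540960520525 [-0.22869738  0.36192408 -2.98888031] [-0.15162366  0.02954899 -0.00594648]
-0.9411055391851064 [ 0.00120733 -0.00346827 -0.99999326]
pack origin [512.60668366 198.34343611 102.31817239]
```

View pics/w11.png

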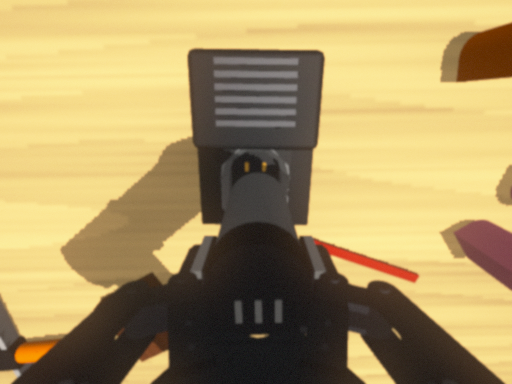

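View pics/side11.png

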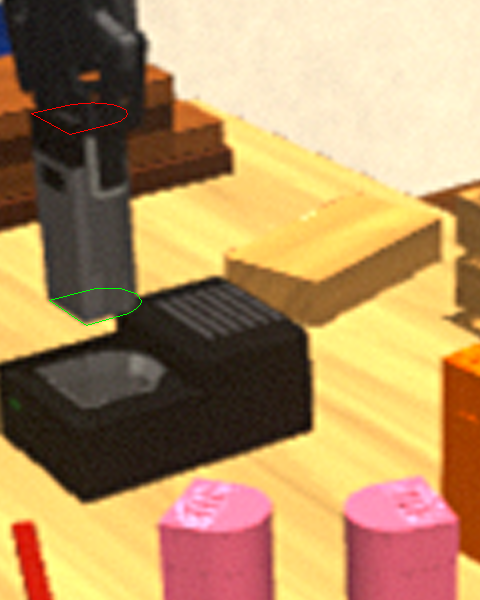

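View pics/top11.png

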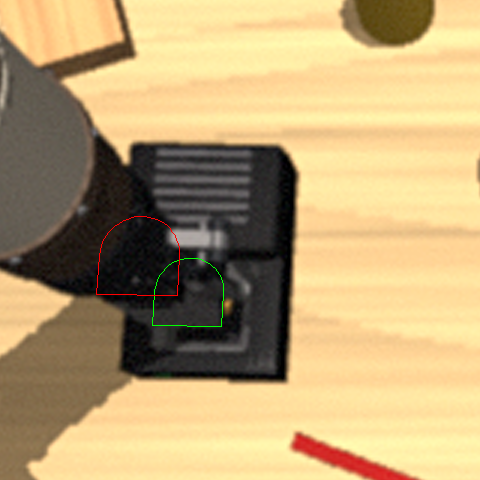

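```bash

python3 - <<'E'
from h import *
p=arm.get_image('side'); q=dict(p); q['pixels']=cv2.convertScaleAbs(p['pixels'],alpha=2)
items=[(D(10),53,(255,0,0)),([(-52,-58),(34,-58),(34,58),(-52,58)],53,(255,0,255)),([(118,-58),(34,-58),(34,58),(118,58)],75,(0,255,255)),([(118,-58),(-52,-58),(-52,58),(118,58)],0,(0,255,0))]
draw(q,items,513,200.7,-1,(175,265,130,200),8,'s12')
E
```

```text
(no output)
```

View pics/s12.png

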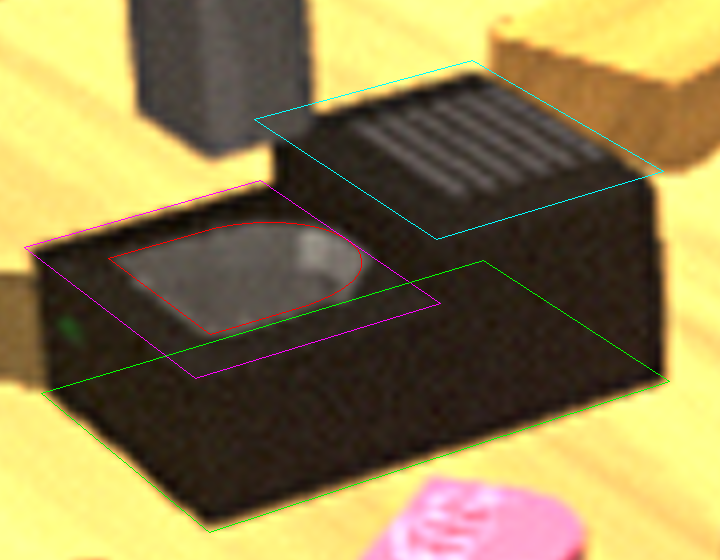

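```bash

python3 - <<'E'
from h import *
s=arm.read_state();R=Rotation.from_quat(s['ee_rot']).as_matrix()
X=s['position']+R@[4.3,0,249.3]
for n,box,sc in [('side',(175,265,80,160),8),('wrist',(180,340,40,240),3)]:
  p=arm.get_image(n)
  a=dict(p); a['pixels']=cv2.convertScaleAbs(p['pixels'],alpha=2.0)
  R_=Rotation.from_euler('z',-1,degrees=True).as_matrix()
  off=(R_.T@[X[0]-513,X[1]-200.7,0])[:2]
  P=[(x+off[0],y+off[1]) for x,y in D(0)]
  items=[(D(10),53,(255,0,0)),(P,X[2],(0,255,0)),(P,X[2]+120,(0,0,255)),([(118,-58),(34,-58),(34,58),(118,58)],75,(0,255,255)),([(-52,-58),(34,-58),(34,58),(-52,58)],53,(255,0,255))]
  draw(a,items,513,200.7,-1,box,sc,n+'13')
E
```

```text
(no output)
```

View pics/side13.png

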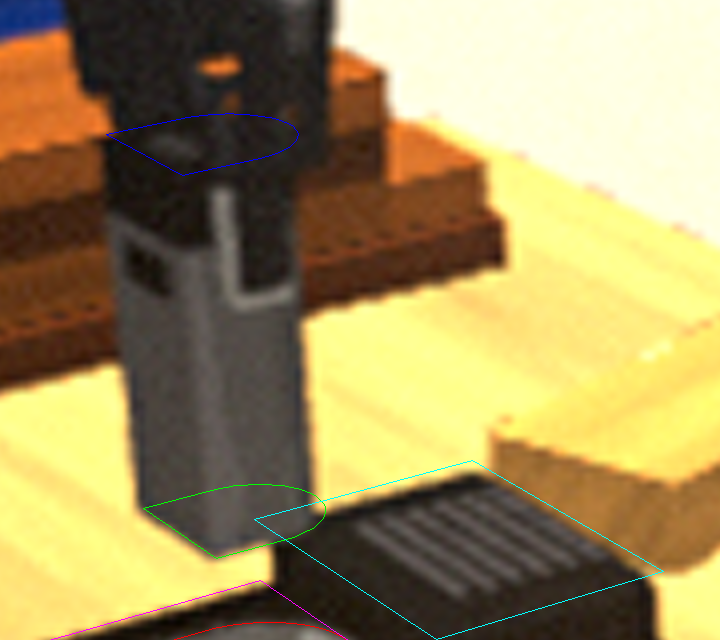

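View pics/wrist13.png

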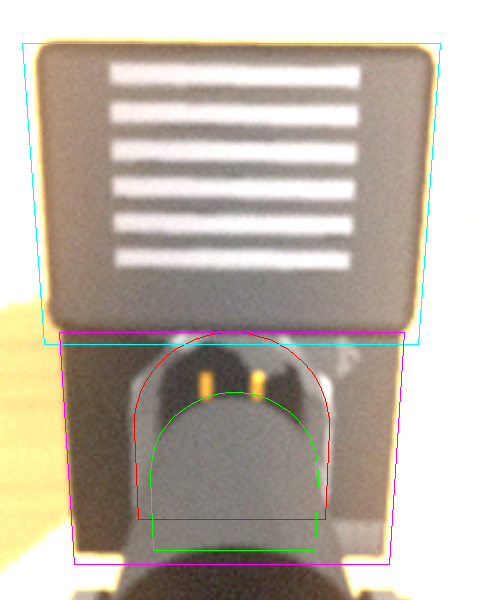

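>>> play_rows --moves '[[[0.005,0.008,0],0,1],[[0.005,0.008,-0.07],0,1],[[0.005,0.008,-0.14],0,1],[[0.005,0.008,-0.14],0,1],[[0.005,0.008,-0.14],0,1]]'

```text
clock: 8.28
position: [510.9, 203.0, 313.7]
ee_rot: [1.0, -0.007, 0.004, -0.0]
contact_force: [-0.1, -0.4, -3.2]
gripper_width: 47.1
```

```bash

python3 - <<'E'
from h import *
s=arm.read_state();R=Rotation.from_quat(s['ee_rot']).as_matrix()
X=s['position']+R@[4.3,0,249.3]; print(s['clock'],s['position'],X,s['ee_rot'],s['contact_force'])
for n,box,sc in [('side',(175,265,120,190),8),('wrist',(180,340,40,240),3)]:
  p=arm.get_image(n)
  a=dict(p); a['pixels']=cv2.convertScaleAbs(p['pixels'],alpha=2.0)
  draw(a,[(D(),X[2],(0,255,0))],X[0],X[1],-1,box,sc,n+'14')
E
```

```text
8.275 [510.89236881 202.95781755 313.65888476] [517.4165193  203.06933697  64.40719866] [ 9.99962307e-01 -7.43973484e-03  4.45939114e-03 -3.85203844e-04] [-0.1168705  -0.37380552 -3.1721747 ]
```

View pics/side14.png

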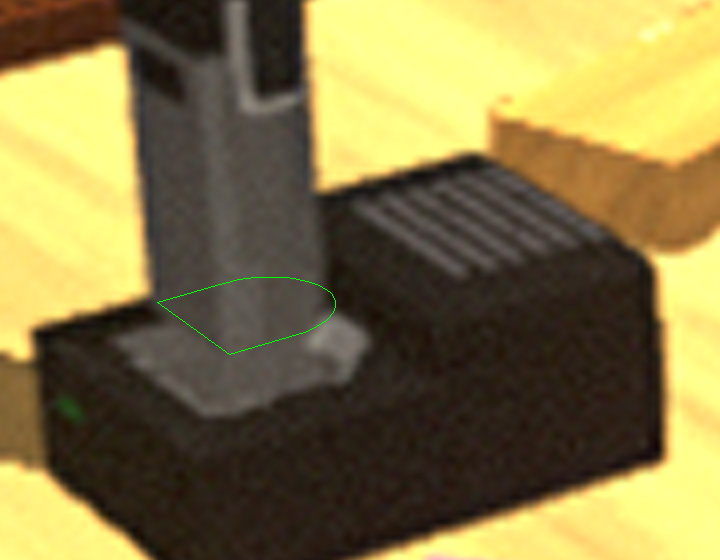

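View pics/wrist14.png

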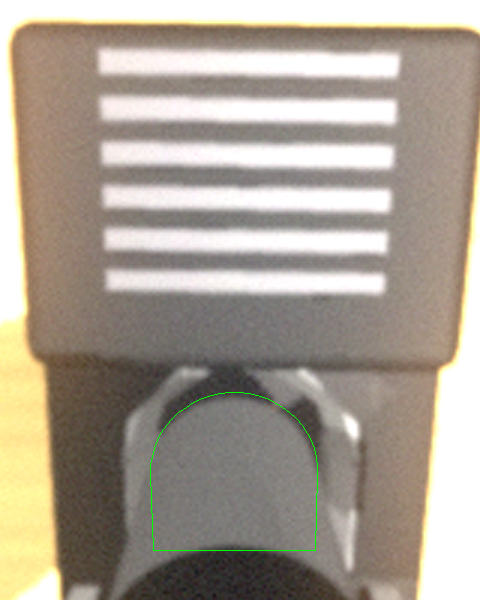

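```bash

python3 - <<'E'
from h import *
for i in range(4):
  s=arm.read_state();R=Rotation.from_quat(s['ee_rot']).as_matrix()
  print(s['clock'],s['position'],R[:,2]);
  p=arm.get_image('wrist')
a=dict(p); a['pixels']=cv2.convertScaleAbs(p['pixels'],alpha=2.0)
X=s['position']+R@[4.3,0,249.3]
items=[(D(10),53,(255,0,0)),([(118,-58),(34,-58),(34,58),(118,58)],75,(0,255,255)),([(-52,-58),(34,-58),(34,58),(-52,58)],53,(255,0,255))]
draw(a,items,514,200.7,-1,(180,340,40,240),3,'w15')
E
```

```text
8.375 [510.78956315 202.91647619 313.91255216] [ 0.00930068  0.00133125 -0.99995586]
8.425 [510.69850947 202.84070701 313.80016328] [ 0.00906641  0.00127018 -0.99995809]
8.475 [510.60784141 202.75504252 313.64196478] [ 0.00875267  0.00111193 -0.99996108]
8.525 [510.52633269 202.717516   313.45406415] [ 8.41918220e-03  9.11406012e-04 -9.99964143e-01]
```

View pics/w15.png

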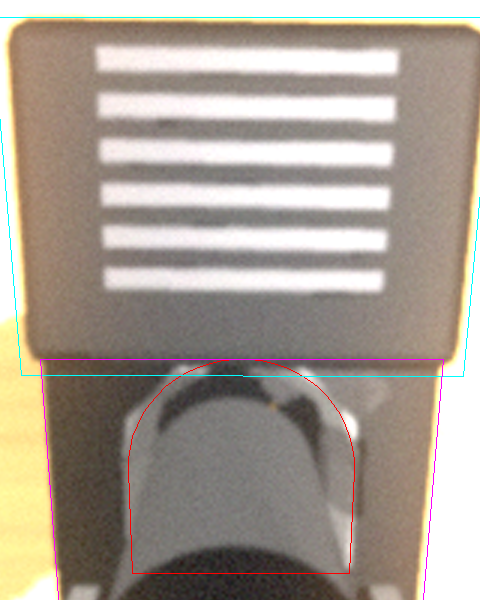

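>>> play_rows --moves '[[[-0.003,-0.007,0],0,1],[[-0.003,-0.007,0],0,1],[[-0.003,-0.007,0],0,1],[[-0.003,-0.007,0],0,1],[[-0.003,-0.007,0],0,1],[[-0.003,-0.007,0],0,1]]'

```text
clock: 9.32
position: [509.6, 200.6, 313.3]
ee_rot: [1.0, -0.008, 0.004, -0.0]
contact_force: [0.5, -0.1, -3.1]
gripper_width: 47.6
```

```bash

python3 - <<'E'
from h import *
for i in range(3):
  s=arm.read_state();R=Rotation.from_quat(s['ee_rot']).as_matrix()
  print(s['clock'],s['position'],R[:,2],R[1,0]);
  p=arm.get_image('wrist')
a=dict(p); a['pixels']=cv2.convertScaleAbs(p['pixels'],alpha=2.0)
X=s['position']+R@[4.3,0,249.3];print(X)
items=[(D(10),53,(255,0,0)),([(118,-58),(34,-58),(34,58),(118,58)],75,(0,255,255)),([(x+X[0]-514,y+X[1]-200.5) for x,y in D()],X[2],(0,255,0))]
draw(a,items,514,200.5,-1,(180,340,40,240),3,'w16')
E
```

```text
9.325 [509.60075909 200.60310283 313.27934538] [ 8.16794888e-03  7.32322526e-04 -9.99966374e-01] -0.015263678785672048
9.375 [509.58566607 200.58244955 313.26546714] [ 8.08013271e-03  7.22805380e-04 -9.99967094e-01] -0.01535233338057214
9.425 [509.57592649 200.60409714 313.27216624] [ 8.09730804e-03  7.04669937e-04 -9.99966968e-01] -0.015289609098380163
[515.89394217 200.71402604  64.01516916]
```

View pics/w16.png

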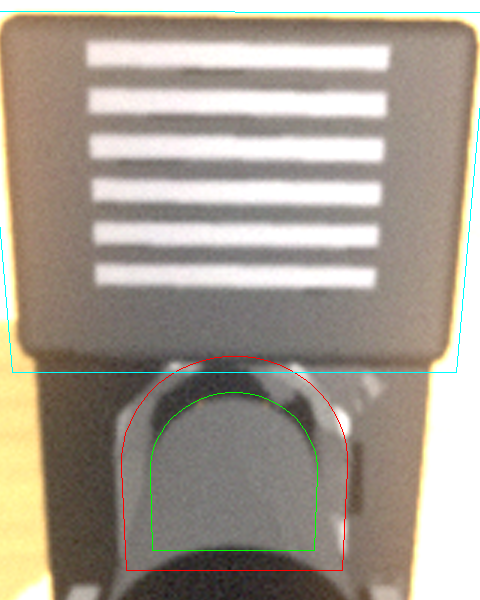

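>>> play_rows --moves '[[[-0.005,0,-0.03],0,1],[[-0.005,0,-0.06],0,1],[[-0.005,0,-0.09],0,1],[[-0.005,0,-0.12],0,1],[[-0.005,0,-0.15],0,1],[[-0.005,0,-0.16],0,1],[[-0.005,0,-0.16],0,1],[[-0.005,0,-0.16],0,1]]'

```text
clock: 10.48
position: [508.2, 200.7, 265.6]
ee_rot: [1.0, -0.008, 0.004, -0.001]
contact_force: [0.3, 0.5, -3.5]
gripper_width: 47.2
```

```bash

python3 - <<'E'
from h import *
s=arm.read_state();R=Rotation.from_quat(s['ee_rot']).as_matrix()
print(s['clock'],s['position'],R[:,2],s['contact_force'],s['wrist_torque'])
p=arm.get_image('wrist'); save('w17',p['pixels'])
p=arm.get_image('side'); save('s17',cv2.resize(cv2.convertScaleAbs(p['pixels'][100:200,175:275],alpha=2),(600,600),interpolation=cv2.INTER_CUBIC))
E
```

```text
10.475 [508.24775506 200.70109969 265.64522618] [ 0.0088889   0.00115609 -0.99995982] [ 0.31030121  0.49087131 -3.46471633] [0.01965714 0.05095096 0.04841908]
```

View pics/s17.png

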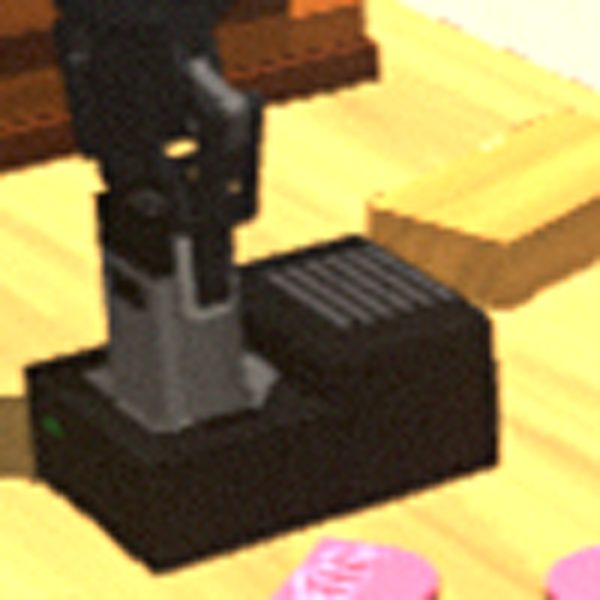

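>>> play_rows --moves '[[[0,0,-0.007],0,1],[[0,0,-0.012],0,1],[[0,0,-0.015],0,1],[[0,0,-0.015],0,1],[[0,0,-0.015],0,1],[[0,0,-0.015],0,1]]'

```text
clock: 11.32
position: [508.2, 200.6, 261.4]
ee_rot: [1.0, -0.008, 0.005, -0.001]
contact_force: [-1.3, -0.3, 0.5]
gripper_width: 47.2
```

>>> play_rows --moves '[[[0,0,-0.004],0,1],[[0,0,-0.007],0,1],[[0,0,-0.007],0,1],[[0,0,-0.007],0,1]]'

```text
clock: 11.82
position: [508.3, 200.7, 261.3]
ee_rot: [1.0, -0.007, 0.005, -0.001]
contact_force: [-4.2, -0.3, 10.6]
gripper_width: 47.4
```

```bash

python3 - <<'E'
from h import *
s=arm.read_state();R=Rotation.from_quat(s['ee_rot']).as_matrix()
print(s['clock'],s['position'],R[:,2],s['contact_force'],s['wrist_torque'])
E
```

```text
11.825 [508.2714184  200.73123391 261.31502188] [ 9.88276213e-03  9.54319848e-04 -9.99950709e-01] [-4.21544172 -0.33951896 10.57858774] [-0.44189149  1.57228482 -0.10349837]
```

>>> play_rows --moves '[[[0,0,0],0,0],[[0,0,0],0,-0.5],[[0,0,0],0,-1],[[0,0,0],0,-1],[[0,0,0],0,-1],[[0,0,0],0,-1]]'

```text
clock: 12.58
position: [508.3, 200.8, 261.3]
ee_rot: [1.0, -0.007, 0.005, -0.001]
contact_force: [1.1, 0.2, -0.7]
gripper_width: 85.4
```

```bash

python3 - <<'E'
from h import *
s=arm.read_state()
print(s['clock'],s['position'],s['gripper_width'],s['contact_force'])
p=arm.get_image('wrist'); save('w18',p['pixels'])
E
```

```text
12.575 [508.31679559 200.75923249 261.28465437] 85.43167481381776 [ 1.0548837   0.21220329 -0.70327289]
```

View pics/w18.png

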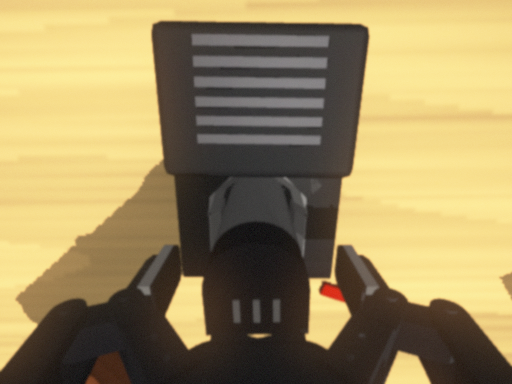

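>>> play_rows --moves '[[[0,0,0.1],0,-1],[[0,0,0.25],0,-1],[[0,0,0.4],0,-1],[[0,0,0.5],0,-1],[[0,0,0.5],0,-1],[[0,0,0.5],0,-1]]'

```text
clock: 13.38
position: [507.9, 200.6, 410.5]
ee_rot: [1.0, -0.007, 0.004, -0.0]
contact_force: [-0.9, -0.8, -0.8]
gripper_width: 85.4
```

```bash

python3 - <<'E'
from h import *
s=arm.read_state()
print(s['clock'],s['position'],s['contact_force'])
p=arm.get_image('wrist'); a=dict(p); a['pixels']=cv2.convertScaleAbs(p['pixels'],alpha=1.8)
draw(a,[(D(),132,(255,0,0)),(D(10),53,(0,255,0))],513.5,200.7,-1,(150,370,60,260),3,'w19')
p=arm.get_image('side'); a=dict(p); a['pixels']=cv2.convertScaleAbs(p['pixels'],alpha=1.8)
draw(a,[(D(),132,(255,0,0))],513.5,200.7,-1,(170,360,100,280),4,'s19')
E
```

```text
13.375 [507.94819015 200.56014448 410.53259436] [-0.87699056 -0.77807669 -0.76534728]
```

View pics/w19.png

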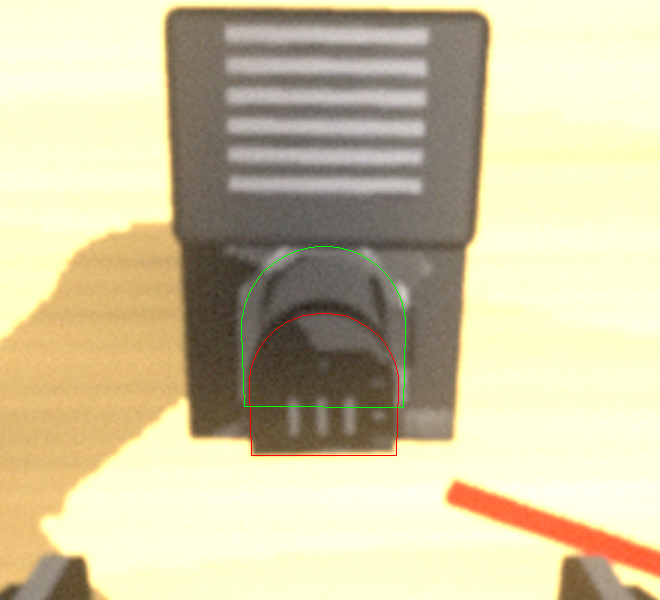

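View pics/s19.png

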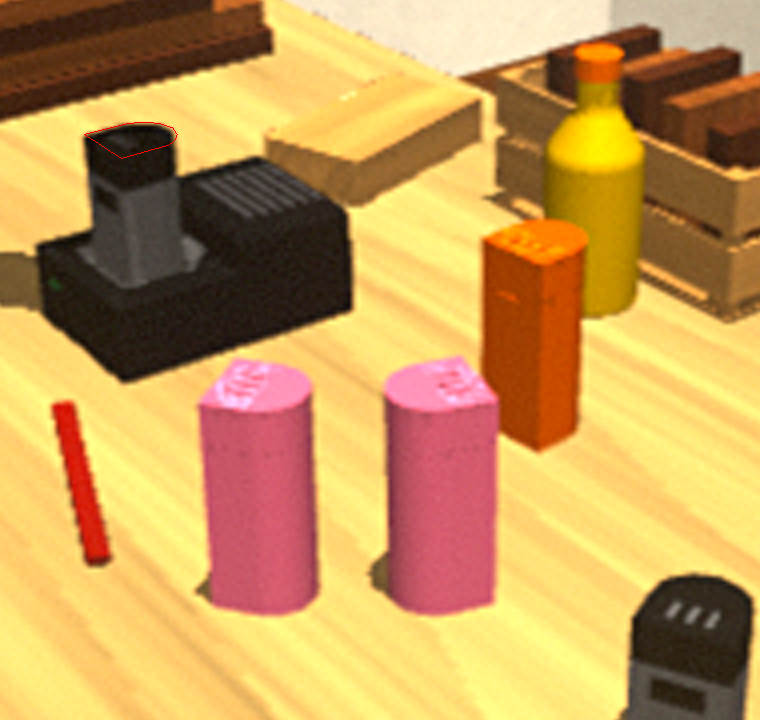

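The pack stands upright in the bay, with its top at the expected 132 mm and its flat sides aligned. The other packs are standing where they were, so I'm handing the job in.

```bash
python3 -c "
from bench import arm
print(arm.job_done())"
```

```text
the job is handed in; nothing more can be done
None
```

The grey, black-topped tall pack is in the charger bay, fully home, upright and lined up with the bay's flat side. I turned it about 30° to align it, lowered it, then opened the gripper and raised it clear. The job was handed in at about 13.5 s.

**Seating:** the pack touched the floor of the bay with the tool at 261.3 mm, exactly 12 mm above its height at the pick. The contact force was about 11 N before I let go. The gripper was tilted about 0.5° at that point.

**After release:** the wrist and side pictures both match the expected outline of a seated, upright pack, to within about 2 mm. The robot is touching nothing. The orange and pink packs were not touched, and the short pack still stands on the bench.

**Disagreement:** the bay's x position differed by 2–3 mm between the top and wrist cameras. I went with the wrist view, and the pack went in without side contact.

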